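# Lever open the flush lid of the press's die case with a palette knife

## Task

The dies for the lever press are shut in the blue-grey steel case, whose flush lid is snapped down on spring catches. Take the palette knife from its wooden rest, slip the tip of its blade slantwise down into the slot at the lid's front edge, at an end that is not choked with dried clay, lever the lid up gently over the front rim until it springs free, and swing it back with the blade until it stands fully open by itself; do not force the blade, and keep the gripper itself off the case. Then lay the knife back in its rest, and leave the case and the other things on the table where they are.

Things in the scene. Friction and masses are not known exactly. Their poses are not given: they have to be found in the camera images.
- die_case: blue-grey steel case, 124 mm deep (x), 180 mm wide (y), 52 mm high, 3.4 kg, loose on rubber feet. Origin: centre of its underside; x points from front to back (hinge side), z up. Walls 4 mm thick, rims at z = 52 mm; the lid lies inside them, flush. Behind the front wall it is empty for 38 mm down to z = 9 mm, then a wooden tray with brass dies, 35 mm high
- slot_edge (a point): middle of the front wall's upper inner edge (case frame -58, 0, 52 mm): the fulcrum, running along the case's y. The gap round the lid is 1 mm, but here, from y = -55 to +55 mm, is a pry slot: the lid's edge stands 12 mm behind this edge. Hard pale dried clay chokes 56 mm of the slot's length, somewhere between its ends; 27 mm or more is open at one end of the slot or at both
- case_hinge (a point): middle of the lid's hinge axis (case frame: 59, 0, 50 mm); the axis runs along the case's y
- case_lid (a joint): lid angle: 0 shut, grows as it opens up and back, 1.95 rad is fully open at its stop; past about 1.6 it falls open by itself, below that it falls shut. A plate 4 mm thick, 170 mm wide, 0.2 kg. Two sprung catches at its front corners hold it with about 10 N at the slot until its front has risen about 6 mm; then it is free (let go, it rests ajar, its front 10 mm up)
- knife: stiff palette knife, 192 mm long, 0.11 kg: walnut handle 94 mm long, 18 mm wide (y), 14 mm high (z); flat steel blade 20 mm wide, 2 mm thick with a round end, in the middle plane of the handle. Origin: on the middle line of handle and blade, at the place to grip; x points to the tip (tip at x = 137 mm, butt at -55 mm, blade from 47 mm), z is across the flat of the blade
- knife_tip (a point): tip of the blade, on its middle plane
- knife_rest: light wooden tool rest, fixed: two cradles 11 mm thick at x = -45 and +35 mm, 56 mm wide, 40 mm high, each with a notch 27 mm wide, floor at z = 26 mm, joined by a low bar 12 mm wide, 9 mm high. Origin: centre of its underside under the knife; x runs along the lying knife to its tip. The handle lies level in both notches, knife origin about 33 mm above this one
- enamel_mug: bystander: pale blue enamel mug with a handle, 85 x 112 x 79 mm, origin at its foot
- oxide_jar: bystander: round red-brown plastic jar with black lid, 58 mm across, 76 mm high, origin at its foot
- slip_cup: bystander: small bisque cup, 68 mm across, 64 mm high, origin at its foot
- bead_roller: bystander: grooved wooden board lying flat, 60 x 120 x 14 mm, origin at the centre of its underside; long side along its y
Things that resemble listed ones, but are neither listed nor needed, are in the scene too. Of the things shaped like the knife_rest, the wooden one is meant.

How it is judged:
By the outcome, as a careful person would: the job done as asked, in the order asked, and still so for the second after the job is handed in, with the robot touching nothing.
It also fails if it takes over 72 s, if anything falls off the work surface, if the arm or the gripper's body presses on something with over 40 N, if the wrist force passes 120 N, or if a joint passes its speed limit or range.

## Robot

A 6-joint arm with a two-finger parallel gripper is mounted at the origin on a cart in front of the work surface, level with it; the furniture and walls round the work are solid. World frame = base frame: x ahead of the robot, y to its left, z up, the work surface at z = 0. Lengths are in m, angles in rad, forces in N, time in s.
With the tool pointing down it reaches from about 0.225 to 0.875 m from the base axis. Payload 3.4 kg.
Tool frame: the origin (TCP) lies on the mounting face of the last link; the fingertips stand 173 mm ahead of it and the grasp point (between the pads) lies 155 mm ahead of it; z points along the fingers, y is the line along which they close (so a half turn about z gives the same grasp; the last joint's range is limited). The gripper opens to 85 mm and grips with 20 to 120 N. Pads are 22 mm wide; open, the fingers measure 114 mm over their backs; the gripper's body (76 mm by 85 mm) begins 54 mm behind the grasp point. The pads swing forward as they close: fully open they stand 13 mm farther back than shut.
Start: joints at [-1.352, 0.276, 1.505, -0, 1.361, -0.121], TCP at [0.192, -0.542, 0.405] pointing down, gripper open.
Joint ranges: [-2.89, 2.89], [-0.75, 2.08], [0.22, 2.7], [-1.18, 4.32], [0.11, 2.71], [-2.7, 2.7]. Speed limits (rad/s): [2.57, 2.57, 3.14, 3.14, 3.14, 3.14].

## Interface

Orientations are given as a unit quaternion [w, x, y, z].
In Python, from rig import manip gives the robot as it stands.
- The arm moves only by the tool carry_out, never from a script. Its arguments are lists of equal length, an entry for each row: "linear": the shift along the world's x, y, z each as a share of 500 mm, from -1 to 1, a list of three; "angular": the turn, a rotation vector about the world's x, y, z each as a share of 0.08 rad, from -1 to 1, a list of three; "hand": the opening, from 0 (shut) to 1 (fully open). In form: {"linear": [[x, y, z], ...], "angular": [[rx, ry, rz], ...], "hand": [hand, ...]}. A call has 1 to 8 rows; each row shifts and turns the commanded pose from where the row before left it; what a row does not reach is not made up. A row lasts 1/12 s, in which the tool goes at most 41.7 mm and 7.16 degrees, less where a joint would pass 70% of its speed; a pose out of reach is approached as far as the arm can. A call with a number of a shift or a turn outside -1 to 1 is refused whole. A call with a gripper value outside its range is refused whole. The fingers move at their own pace and stop on an object; "force" is the grip in N (left out, the last holds). Time passes only in rows, so rows that do not move let the fingers close. It gives the time, the measured TCP pose, the force, the opening and the grip force at its end, in the units of the state.
- manip.get_state(): the state, without advancing time (a new reading comes with each control period).
- manip.get_image(name): name is "side" or "top"; returns the picture (420x560x3 uint8, red, green, blue); there is no depth.
- manip.camera_params(name): a dict with "fx", "fy", "cx", "cy" (pixels), "view" (4x4, takes a point from world to camera coordinates). Camera axes: x right, y down, z forward; pixel columns grow to the right and rows downward; lengths in m; the calibration is good to about 2 mm. A picture is of the moment at which its call begins. camera_params takes no time and is no camera call.
- manip.sign_off(): hands the job in; it is judged then, once.
The state is a dict: "clock": time; "qpos": joint angles; "qd": joint speeds; "effort": joint torques, N m; "position": TCP position; "ee_rot": TCP orientation; "contact_force": force on the tool from outside, world axes, zero at the start; "moment": the same for the moment, N m; "width": finger opening in m; "gripper_force": force on a finger pad.
Only numpy, scipy, OpenCV 4.12 (cv2) and the standard library are available. Lean on these libraries where they do the work, as an engineer would, in place of code of your own. Each camera call takes 0.05 s, during which the arm holds its last target. There are 200 camera calls.

## Working session

There is one attempt and no reset: what is moved stays moved. The work goes in short steps, Python scripts to look and compute and a tool call to move; the robot and the scene stay as the last step left them, time stands still between calls to the robot, and variables do not carry over. Pictures are saved under pics/ and viewed, at most 10 in all, crops included, and the job is handed in when it is done.

Besides the shell and the picture viewer there is one more tool, called in YAML: its name, and indented under it one key for each argument. carry_out: Moves the arm, as the interface text tells. Its arguments: {"type":"object","properties":{"linear":{"type":"array"},"angular":{"type":"array"},"hand":{"type":"array"},"force":{"type":"number"}},"required":["linear","angular","hand"]}

```bash
ls; mkdir -p pics; python3 - <<'E'
from rig import manip
import cv2,numpy as np
for n in("top","side"):
    im=manip.get_image(n);cv2.imwrite(f"pics/{n}0.png",im[:,:,::-1])
    p=manip.camera_params(n);print(n,p["fx"],p["fy"],p["cx"],p["cy"]);print(np.round(p["view"],4))
print(manip.get_state())
E
```

```text
pics
top 518.7646022407966 518.7646022407966 280.60949860646826 210.64058826888535
[[ 0.0059 -0.9999 -0.0083 -0.0435]
 [-0.9985 -0.0054 -0.0537  0.582 ]
 [ 0.0537  0.0086 -0.9985  1.6276]
 [ 0.      0.      0.      1.    ]]
side 459.09613235483073 459.09613235483073 286.10851761417774 209.94709577651645
[[ 0.9887 -0.1484 -0.0227 -0.5724]
 [-0.0854 -0.4316 -0.898   0.1006]
 [ 0.1235  0.8898 -0.4394  1.272 ]
 [ 0.      0.      0.      1.    ]]
{'clock': 0.1, 'qpos': array([-1.35197359e+00,  2.76511627e-01,  1.50599493e+00,  2.70317151e-05,
        1.36069296e+00, -1.21035512e-01]), 'qd': array([-0.00089085, -0.00140054, -0.00376186, -0.00027894,  0.0001183 ,
        0.00086527]), 'effort': array([ 1.33155841e-03, -4.17698514e+01, -2.46405494e+01, -1.69292643e-04,
        5.82688081e-03,  9.13503641e-06]), 'position': array([ 0.19161792, -0.54193466,  0.40394208]), 'ee_rot': array([-8.03118475e-04,  9.85596916e-01,  1.69109651e-01, -2.60665041e-05]), 'contact_force': array([ 0.42920152, -0.82043557,  0.22945509]), 'moment': array([-0.0336165 , -0.03374344,  0.00414611]), 'gripper_force': 0.0, 'width': 0.08543955430907321}
```

View pics/top0.png

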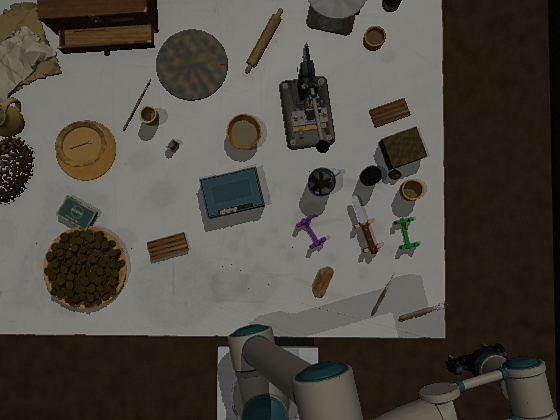

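View pics/side0.png

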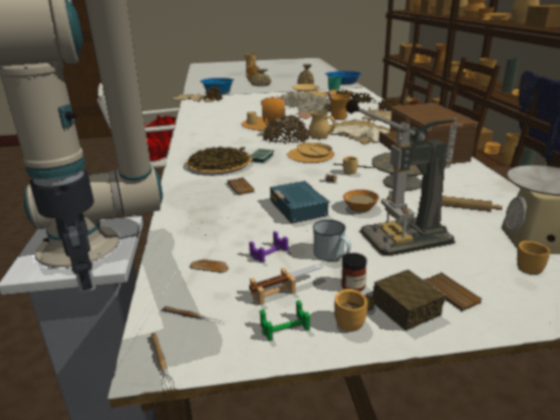

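The top view shows three rests: purple at (310,231), brown wooden at (365,230) with the knife in it, and green at (405,235). The wooden one is meant, since it holds the walnut-handled knife. The case is at (232,193), its front edge towards the robot, with pale clay near (230,210). I'll confirm with an enlarged crop.

```bash
python3 - <<'E'
import cv2,numpy as np
t=cv2.imread("pics/top0.png");s=cv2.imread("pics/side0.png")
def c(im,x,y,w,h,k,):
    return cv2.resize(im[y:y+h,x:x+w],(w*k,h*k),interpolation=cv2.INTER_CUBIC)
a=c(t,192,158,80,60,5) # 400x300
b=c(t,335,190,80,75,4); b=c(t,335,190,80,60,5)
d=c(s,262,175,80,60,5); e=c(s,240,255,100,75,4)
cv2.imwrite("pics/crop.png",cv2.convertScaleAbs(np.vstack([np.hstack([a,b]),np.hstack([d,e])]),alpha=1.5))
E
```

```text
(no output)
```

View pics/crop.png

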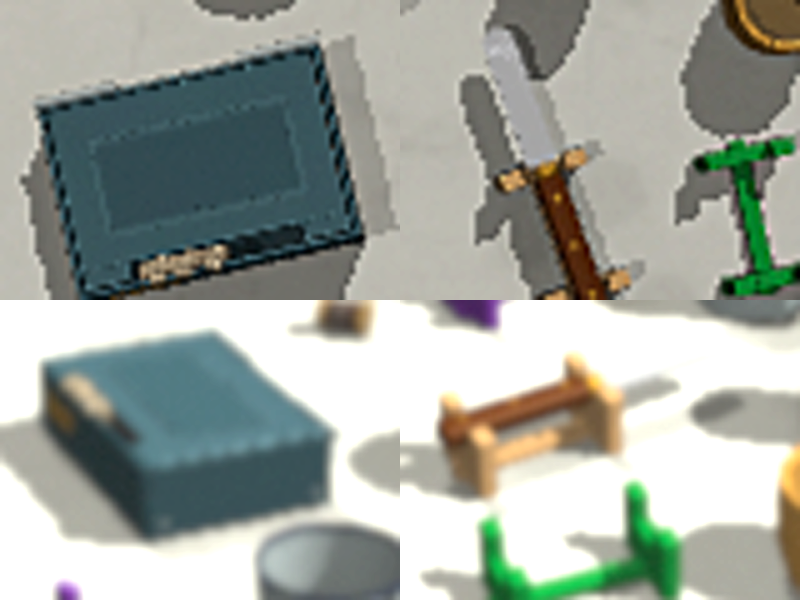

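The crop confirms it: the knife lies in the wooden rest, with its tip at top (354,196). The clay chokes the slot's left (+y) end, top cols ~219.6–237.6. The right (−y) end is open, cols ~238–253. Next I fit the poses.

```bash
cat > h.py <<'E'
from rig import manip
import numpy as np, cv2
from scipy.optimize import least_squares
from scipy.spatial.transform import Rotation as R
P={n:manip.camera_params(n) for n in("top","side")}
def proj(n,X):
    p=P[n];X=np.atleast_2d(X);c=X@p["view"][:3,:3].T+p["view"][:3,3]
    return np.c_[p["fx"]*c[:,0]/c[:,2]+p["cx"],p["fy"]*c[:,1]/c[:,2]+p["cy"]]
def tri(a,b):
    return least_squares(lambda X:np.r_[proj("top",X)[0]-a,proj("side",X)[0]-b],[.5,0,.05])
def case(q,X): # q=x,y,yaw
    return np.atleast_2d(X)@R.from_euler('z',q[2]).as_matrix().T+[q[0],q[1],0]
E
python3 - <<'E'
from h import *
top=np.array([[208,216.4],[200,179],[255.6,166.4],[264.4,206]])
side=np.array([[270.4,188.6],[304.4,181.4],[328,202],[291.6,208.6]])
for a,b in zip(top,side):
    r=tri(a,b);print(r.x.round(4),r.fun.round(1))
C=np.array([[-62,90,52],[62,90,52],[62,-90,52],[-62,-90,52]])/1e3
f=lambda q:np.r_[(proj("top",case(q,C))-top).ravel(),(proj("side",case(q,C))-side).ravel()]
r=least_squares(f,[.63,.1,.2]);print("case",r.x,r.fun.round(1))
# silhouettes refine: blueish mask
for n in P:
    im=cv2.imread(f"pics/{n}0.png").astype(int)
    m=((im[...,0]-im[...,2])>12).astype(np.uint8)
    uv=proj(n,case(r.x,[[0,0,.05]]))[0]
    k,l,s,c=cv2.connectedComponentsWithStats(m);j=l[int(uv[1]),int(uv[0])];print(n,uv,s[j],c[j])
    hull=cv2.convexHull(np.argwhere(l==j)[:,::-1].astype(np.int32))
    print(cv2.minAreaRect(hull), cv2.approxPolyDP(hull,3,True).reshape(-1,2).tolist())
for nm,a,b in(("butt",[375,252],[252.5,288]),("junc",[363,223.6],[287.5,276]),("tip",[354,196],[322,265])):
    q=tri(a,b);print(nm,q.x.round(4),q.fun.round(1))
# handle masks
for n,(u0,v0,u1,v1) in dict(top=(345,195,385,260),side=(245,265,300,300)).items():
    im=cv2.imread(f"pics/{n}0.png").astype(int)[v0:v1,u0:u1]
    m=((im[...,2]-im[...,0])>30)&(im.sum(2)<270)
    a=np.argwhere(m)[:,::-1]+[u0,v0];mu=a.mean(0);d=np.linalg.svd(a-mu,full_matrices=False)[2][0];t=(a-mu)@d
    print(n,len(a),mu,d,(mu+d*t.min()),(mu+d*t.max()))
E
```

```text
[0.559  0.1853 0.047 ] [-0.1  0.8  0.8 -0.1]
[0.6754 0.2111 0.0519] [-0.1  0.7  0.7 -0.1]
[0.715  0.0386 0.0523] [-0.2  0.9  0.8 -0.1]
[0.5961 0.0094 0.0551] [ 0.1 -0.6 -0.6  0. ]
case [0.63638494 0.11100648 0.22254884] [-0.3  1.7 -0.5  0.2  0.4  0.3  0.1 -0.4 -0.2 -1.4  1.1 -0.3  1.5  0.2
 -0.6  1. ]
top [231.97163334 192.39876422] [ 200  167   64   51 2057] [231.14244045 191.07778318]
((231.4588165283203, 192.06468200683594), (39.806732177734375, 57.703495025634766), 77.47119140625) [[263, 204], [208, 217], [200, 181], [255, 167]]
side [298.72027531 194.9916383 ] [ 271  182   56   40 1299] [302.37182448 200.90454196]
((299.6519775390625, 200.8360137939453), (37.476505279541016, 52.14511489868164), 79.69515228271484) [[326, 210], [322, 215], [291, 221], [271, 188], [305, 182], [326, 200]]
butt [ 0.4543 -0.3344  0.0377] [ 0.  -0.1 -0.1  0. ]
junc [ 0.5397 -0.2976  0.0343] [-0.1  0.8  0.6 -0. ]
tip [ 0.6267 -0.2695  0.0361] [-0.1  0.5  0.4 -0. ]
top 183 [368.48087432 236.78688525] [0.35451496 0.93505034] [362.79923204 221.8012793 ] [374.34318897 252.24902332]
side 406 [271.88916256 284.7044335 ] [-0.97143128  0.23732104] [291.49081498 279.91574212] [250.7036032  289.88007397]
```

```bash
cat >> h.py <<'E'
def plane(n,uv,z):
    p=P[n];V=np.array(p["view"]);o=-V[:3,:3].T@V[:3,3];d=V[:3,:3].T@[(uv[0]-p["cx"])/p["fx"],(uv[1]-p["cy"])/p["fy"],1]
    return o+d*(z-o[2])/d[2]
E
python3 - <<'E'
from h import *
for u in([362.8,221.8],[374.3,252.2],[354,196],[368.5,236.8]): print(plane("top",u,.037).round(4))
for u in([291.5,279.9],[250.7,289.9],[322,265],[271.9,284.7]): print(plane("side",u,.035).round(4))
f=lambda q:np.r_[sum(([*(proj(n,[[q[0]+np.cos(q[2])*l,q[1]+np.sin(q[2])*l,q[3]]])[0]-u)] for n,l,u in(("top",-55,[374.5,252.3]),("side",-55,[250.9,289]),("top",137,[353.8,195.6]),("side",137,[322,265]),) for l in [l/1e3]),[])]
r=least_squares(f,[.5,-.3,.35,.033]);print(r.x,r.fun.round(1))
s=manip.get_state();Rm=R.from_quat(np.roll(s["ee_rot"],-1)).as_matrix();print(Rm.round(3))
# desired tool: z down, y axis along knife y
for yaw in (r.x[2],):
    ky=np.array([-np.sin(yaw),np.cos(yaw),0])
    for sg in(1,-1):
        y=sg*ky;z=np.array([0,0,-1.]);x=np.cross(y,z);D=np.c_[x,y,z]@Rm.T;print(sg,R.from_matrix(D).as_rotvec().round(3))
E
```

```text
[ 0.5477 -0.2969  0.037 ]
[ 0.4534 -0.3324  0.037 ]
[ 0.6282 -0.2696  0.037 ]
[ 0.5011 -0.3145  0.037 ]
[ 0.5447 -0.3156  0.035 ]
[ 0.4502 -0.3371  0.035 ]
[ 0.6262 -0.2679  0.035 ]
[ 0.4986 -0.3261  0.035 ]
[ 0.50133744 -0.31517329  0.36052889  0.03478712] [ 0.4  1.  -0.4  0.3 -0.8  0.   1.3 -0.3]
[[ 0.943  0.333 -0.   ]
 [ 0.333 -0.943  0.002]
 [ 0.    -0.002 -1.   ]]
1 [-1.000e-03  2.000e-03 -3.121e+00]
-1 [-0.002 -0.     0.021]
```

carry_out:
  linear:
    - [0.0622, 0.0453, 0]
    - [0.0622, 0.0453, 0]
    - [0.0622, 0.0453, 0]
    - [0.0622, 0.0453, 0]
    - [0.0622, 0.0453, 0]
    - [0.0622, 0.0453, 0]
    - [0.0622, 0.0453, 0]
    - [0.0622, 0.0453, 0]
  angular:
    - [0, 0, 0.26]
    - [0, 0, 0]
    - [0, 0, 0]
    - [0, 0, 0]
    - [0, 0, 0]
    - [0, 0, 0]
    - [0, 0, 0]
    - [0, 0, 0]
  hand: [1, 1, 1, 1, 1, 1, 1, 1]

```text
clock: 0.77
position: [0.4416, -0.3594, 0.4044]
ee_rot: [-0.0, 0.984, 0.179, -0.0]
contact_force: [0.5, 0.5, 0.4]
width: 0.0853
gripper_force: 0.0
```

carry_out:
  linear:
    - [0.0622, 0.0453, 0]
    - [0.0622, 0.0453, 0]
    - [0, 0, -0.07]
    - [0, 0, -0.07]
    - [0, 0, -0.07]
    - [0, 0, -0.07]
    - [0, 0, 0]
    - [0, 0, 0]
  angular:
    - [0, 0, 0]
    - [0, 0, 0]
    - [0, 0, 0]
    - [0, 0, 0]
    - [0, 0, 0]
    - [0, 0, 0]
    - [0, 0, 0]
    - [0, 0, 0]
  hand: [1, 1, 1, 1, 1, 1, 1, 1]

```text
clock: 1.43
position: [0.5021, -0.3152, 0.263]
ee_rot: [-0.002, 0.984, 0.179, -0.002]
contact_force: [-0.1, -0.0, 0.6]
width: 0.0857
gripper_force: 0.0
```

```bash
python3 - <<'E'
from h import *
s=manip.get_state();print(s["position"],s["ee_rot"],s["clock"],s["contact_force"],s["qpos"])
T=cv2.imwrite("pics/s1.png",np.hstack([cv2.resize(manip.get_image(n)[v:v+60*2,u:u+80*2],(400,300),interpolation=3) for n,u,v in(("top",290,160),("side",220,200))])[:,:,::-1])
E
```

```text
[ 0.50212255 -0.31516874  0.26303718] [-0.00193102  0.98377985  0.17936147 -0.00171533] 1.4333 [-0.12633062 -0.01780578  0.62968877] [-6.77828985e-01  4.12818467e-01  1.67147756e+00 -8.09275664e-05
  1.06246189e+00  5.32330981e-01]
```

View pics/s1.png

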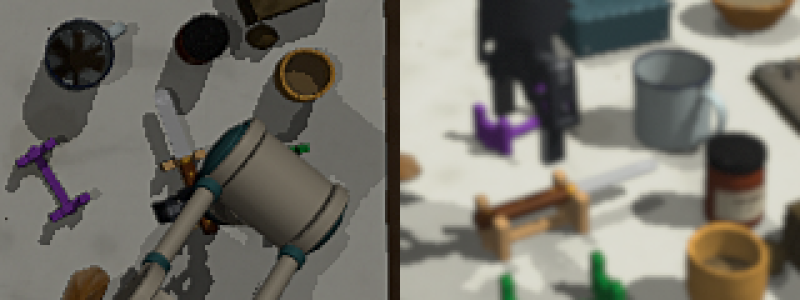

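The hand is over the handle between the cradles. The crop shows the blade tip at top (354,197), unchanged.

carry_out:
  linear:
    - [0, 0, -0.05]
    - [0, 0, -0.05]
    - [0, 0, -0.046]
    - [0, 0, 0]
    - [0, 0, 0]
    - [0, 0, 0]
    - [0, 0, 0]
    - [0, 0, 0]
  angular:
    - [0, 0, 0]
    - [0, 0, 0]
    - [0, 0, 0]
    - [0, 0, 0]
    - [0, 0, 0]
    - [0, 0, 0]
    - [0, 0, 0]
    - [0, 0, 0]
  hand: [1, 1, 1, 1, 0.15, 0.15, 0.1, 0.1]
  force: 40

```text
clock: 2.2
position: [0.5033, -0.3162, 0.1938]
ee_rot: [0.002, 0.984, 0.179, 0.001]
contact_force: [-0.9, -0.1, -0.5]
width: 0.0385
gripper_force: 0.0
```

carry_out:
  linear:
    - [0, 0, 0]
    - [0, 0, 0]
    - [0, 0, 0]
    - [0, 0, 0]
    - [0, 0, 0]
    - [0, 0, 0]
  angular:
    - [0, 0, 0]
    - [0, 0, 0]
    - [0, 0, 0]
    - [0, 0, 0]
    - [0, 0, 0]
    - [0, 0, 0]
  hand: [0, 0, 0, 0, 0, 0]
  force: 90

```text
clock: 2.7
position: [0.5028, -0.3154, 0.1931]
ee_rot: [0.0, 0.984, 0.179, 0.0]
contact_force: [-1.5, 1.5, 5.9]
width: 0.016
gripper_force: 88.3
```

```bash
cat >> h.py <<'E'
Q=np.array([.6363,.111,.22])      # case x,y,yaw
TIP=np.array([.137,0,.160])       # knife tip in tool frame
A0=0.                              # knife pitch offset in hand (nose-down +)
def tool(a,tip,yy=-.033,q=None,t=None):
    q=Q if q is None else q; t=TIP if t is None else t
    # a deg nose-down, tip=(x,z) mm in case frame -> TCP pos, R
    W=R.from_euler('z',q[2])*R.from_euler('y',np.radians(a)-A0)*R.from_matrix(np.diag([1.,-1,-1]))
    p=case(q,[[tip[0]/1e3,yy,tip[1]/1e3]])[0]
    return p-W.apply(t),W
def delta(p,W,s=None):
    s=s or manip.get_state();W0=R.from_quat(np.roll(s["ee_rot"],-1))
    dp=p-s["position"];rv=(W*W0.inv()).as_rotvec()
    print("dlin share",(dp/.5).round(4),"dang share",(rv/.08).round(3),"rows>=",round(np.linalg.norm(dp)/.0417,1),round(max(abs(rv))/.08,1))
E
python3 - <<'E'
from h import *
d=np.array([np.cos(np.radians(55)),-np.sin(np.radians(55))])
p,W=tool(55,np.array([-52,50])-45*d);print(p,W.as_quat());delta(p,W)
p,W=tool(55,np.array([-52,50])+20*d);print(p);
p,W=tool(-5,np.array([-34,55]));print(p)
E
```

```text
[0.61878543 0.07326837 0.2908579 ] [ 0.88164983  0.09737454 -0.45895785  0.05068998]
dlin share [0.232  0.7774 0.1955] dang share [-3.433 11.518 -1.62 ] rows>= 10.0 11.5
[0.65516929 0.08140451 0.23761302]
[0.46352306 0.03854869 0.20245081]
```

carry_out:
  linear:
    - [0, 0, 0.01]
    - [0, 0, 0.03]
    - [0, 0, 0.06]
    - [0, 0, 0.08]
    - [0, 0, 0.08]
    - [0, 0, 0.08]
    - [0, 0, 0.08]
    - [0, 0, 0]
  angular:
    - [0, 0, 0]
    - [0, 0, 0]
    - [0, 0, 0]
    - [0, 0, 0]
    - [0, 0, 0]
    - [0, 0, 0]
    - [0, 0, 0]
    - [0, 0, 0]
  hand: [0, 0, 0, 0, 0, 0, 0, 0]
  force: 90

```text
clock: 3.37
position: [0.5039, -0.3166, 0.4112]
ee_rot: [0.007, 0.984, 0.179, 0.006]
contact_force: [0.6, -0.9, -1.3]
width: 0.0159
gripper_force: 88.1
```

carry_out:
  linear:
    - [0.0177, 0.06, -0.006]
    - [0.0177, 0.06, -0.006]
    - [0.0177, 0.06, -0.006]
    - [0.0177, 0.06, -0.006]
    - [0.0177, 0.06, -0.006]
    - [0.0177, 0.06, -0.006]
    - [0.0177, 0.06, -0.006]
    - [0.0177, 0.06, -0.006]
  angular:
    - [-0.264, 0.886, -0.125]
    - [-0.264, 0.886, -0.125]
    - [-0.264, 0.886, -0.125]
    - [-0.264, 0.886, -0.125]
    - [-0.264, 0.886, -0.125]
    - [-0.264, 0.886, -0.125]
    - [-0.264, 0.886, -0.125]
    - [-0.264, 0.886, -0.125]
  hand: [0, 0, 0, 0, 0, 0, 0, 0]

```text
clock: 4.03
position: [0.5738, -0.074, 0.3776]
ee_rot: [0.032, 0.947, 0.132, -0.291]
contact_force: [0.6, 0.2, -2.2]
width: 0.0163
gripper_force: 88.2
```

carry_out:
  linear:
    - [0.0177, 0.06, -0.006]
    - [0.0177, 0.06, -0.006]
    - [0.0177, 0.06, -0.006]
    - [0.0177, 0.06, -0.006]
    - [0.0177, 0.06, -0.006]
    - [0, 0, 0]
    - [0, 0, 0]
  angular:
    - [-0.264, 0.886, -0.125]
    - [-0.264, 0.886, -0.125]
    - [-0.264, 0.886, -0.125]
    - [-0.264, 0.886, -0.125]
    - [-0.264, 0.886, -0.125]
    - [0, 0, 0]
    - [0, 0, 0]
  hand: [0, 0, 0, 0, 0, 0, 0]

```text
clock: 4.62
position: [0.6184, 0.076, 0.3607]
ee_rot: [0.051, 0.881, 0.099, -0.46]
contact_force: [0.6, 0.1, -1.0]
width: 0.0161
gripper_force: 88.3
```

```bash
python3 - <<'E'
from h import *
s=manip.get_state();print(s["position"],s["ee_rot"],s["clock"],s["contact_force"],s["qpos"])
W=R.from_quat(np.roll(s["ee_rot"],-1));t=s["position"]+W.apply(TIP);b=s["position"]+W.apply(TIP-[.09,0,0])
print(t,b)
for n in P: print(n,proj(n,[t,b]))
d=np.array([np.cos(np.radians(55)),-np.sin(np.radians(55))])
p,W=tool(55,np.array([-52,50])-45*d);delta(p,W)
a,b=[manip.get_image(n) for n in("top","side")]
cv2.imwrite("pics/s2t.png",a[:,:,::-1]);cv2.imwrite("pics/s2s.png",b[:,:,::-1])
c=lambda im,u,v:cv2.resize(im[v:v+120,u:u+80],(400,600),interpolation=3)
cv2.imwrite("pics/s2.png",np.hstack([c(a,205,130),c(b,250,110)])[:,:,::-1])
E
```

```text
[0.61844597 0.07602953 0.36072797] [ 0.05103843  0.88118931  0.0987135  -0.45951728] 4.6167 [ 0.55309563  0.05152753 -1.02051942] [ 0.05318242  0.65623596  1.1718863  -0.17965294  2.26001591  1.3575045 ]
[0.56695651 0.06453013 0.15680249] [0.5167186  0.05309433 0.23059528]
top [[243.98860311 213.10277676]
 [245.85492421 230.06984363]]
side [[277.49701494 169.77594659]
 [259.38657199 147.81437826]]
dlin share [ 0.0007 -0.0055 -0.1397] dang share [-0.006 -0.018 -0.034] rows>= 1.7 0.0
```

View pics/s2.png

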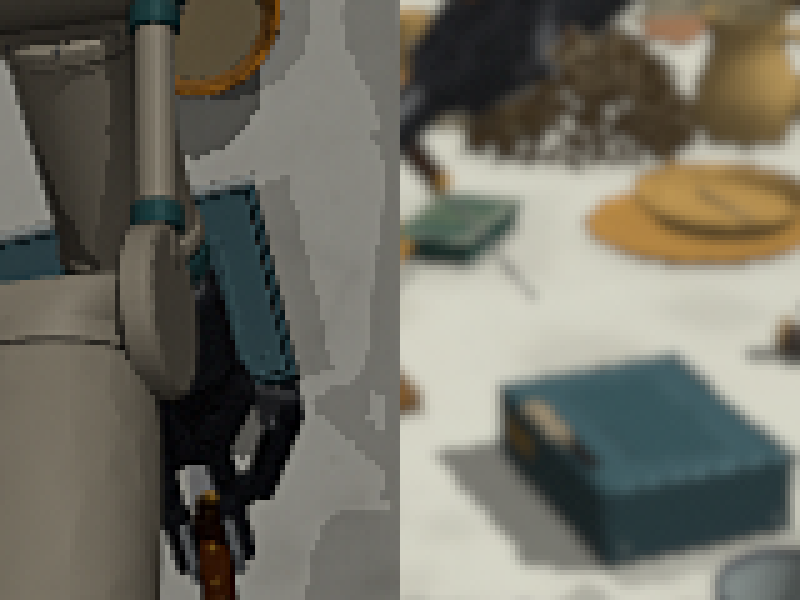

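The side view shows the blade tip at (277,169). I predicted (277.5,169.8), so the in-hand model holds. The open slot end is dark at side (283–291,196–203). I move close and check again.

carry_out:
  linear:
    - [0.0072, 0, -0.045]
    - [0.0072, 0, -0.045]
    - [0.0072, 0, -0.045]
    - [0.0072, 0, -0.045]
    - [0, 0, 0]
    - [0, 0, 0]
  angular:
    - [0, 0, 0]
    - [0, 0, 0]
    - [0, 0, 0]
    - [0, 0, 0]
    - [0, 0, 0]
    - [0, 0, 0]
  hand: [0, 0, 0, 0, 0, 0]

```text
clock: 5.22
position: [0.6318, 0.073, 0.2729]
ee_rot: [0.05, 0.881, 0.096, -0.46]
contact_force: [-0.2, 0.1, -1.4]
width: 0.0161
gripper_force: 88.3
```

```bash
cat >> h.py <<'E'
def where():
    s=manip.get_state();W=R.from_quat(np.roll(s["ee_rot"],-1));t=s["position"]+W.apply(TIP)
    c=R.from_euler('z',-Q[2]).apply(t-[Q[0],Q[1],0])*1e3; kx=R.from_euler('z',-Q[2]).apply(W.apply([1,0,0]))
    F=R.from_euler('z',-Q[2]).apply(s["contact_force"])
    print("t",s["clock"],"tip case mm",c.round(1),"pitch",np.degrees(-np.arcsin(kx[2])).round(1),"yaw err",np.degrees(np.arctan2(kx[1],kx[0])).round(1),"F case",F.round(1),"w",s["width"].round(4))
    return t
E
python3 - <<'E'
from h import *
t=where();print(proj("side",t))
for y in(-55,-43,-23,0): print(y,proj("side",case(Q,[[-.058,y/1e3,.052],[-.046,y/1e3,.052]])).round(1).tolist())
b=manip.get_image("side");cv2.imwrite("pics/s3s.png",b[:,:,::-1])
cv2.imwrite("pics/s3.png",cv2.resize(b[165:225,250:330],(800,600),interpolation=3)[:,:,::-1])
E
```

```text
Traceback (most recent call last):
  File "h.py", line 33, in where
    print("t",s["clock"],"tip case mm",c.round(1),"pitch",np.degrees(-np.arcsin(kx[2])).round(1),"yaw err",np.degrees(np.arctan2(kx[1],kx[0])).round(1),"F case",F.round(1),"w",s["width"].round(4))
                                                                                                                                                                                ^^^^^^^^^^^^^^^^
AttributeError: 'float' object has no attribute 'round'
```

```bash
sed -i 's/,"w",s\["width"\].round(4)//' h.py
python3 - <<'E'
from h import *
t=where();print(proj("side",t))
for y in(-55,-43,-23,0): print(y,proj("side",case(Q,[[-.058,y/1e3,.052],[-.046,y/1e3,.052]])).round(1).tolist())
b=manip.get_image("side");cv2.imwrite("pics/s3s.png",b[:,:,::-1])
cv2.imwrite("pics/s3.png",cv2.resize(b[165:225,250:330],(800,600),interpolation=3)[:,:,::-1])
E
```

```text
t 5.2167 tip case mm [-65.7 -35.9  69. ] pitch 55.1 yaw err -0.1 F case [-0.2  0.2 -1.4]
[[282.89488319 197.3857191 ]]
-55 [[287.7, 204.6], [291.5, 203.9]]
-43 [[286.3, 203.0], [290.0, 202.3]]
-23 [[283.9, 200.5], [287.6, 199.8]]
0 [[281.2, 197.6], [284.9, 196.9]]
```

View pics/s3.png

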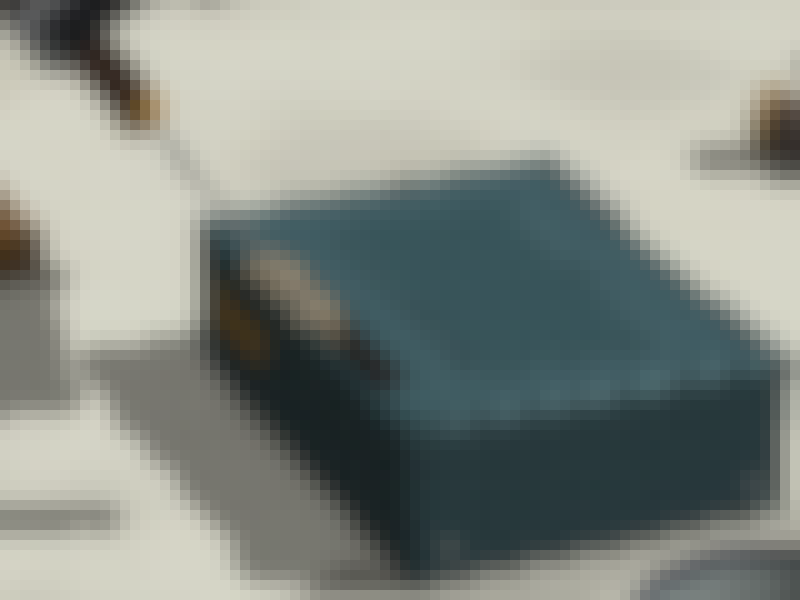

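```bash
python3 - <<'E'
import cv2,numpy as np
a=cv2.imread("pics/s2s.png").astype(int);b=cv2.imread("pics/s3s.png").astype(int)
d=np.abs(a-b).sum(2)
np.set_printoptions(linewidth=200)
print("cols 262-296");print("\n".join(f"{v} "+" ".join(f"{x:3d}" for x in d[v,262:297]) for v in range(174,208)))
E
```

```text
cols 262-296
174 484 413 280 153  62  15   2   1   2   2   1   0   1   1   1   2   1   2   4   1   2   1   0   0   3   2   1   0   0   0   1   1   2   0   0
175 428 417 313 195  85  25   2   2   3   1   0   1   3   3   1   1   1   2   3   3   5   1   1   1   2   0   0   0   0   0   2   1   3   1   3
176 344 381 313 206  97  28   2   3   1   1   3   0   3   2   1   0   4   2   0   2   1   2   3   2   0   2   0   0   2   1   2   1   0   3   3
177 235 277 243 173  96  33   6   1   0   2   1   1   1   2   1   1   3   3   0   2   2   3   1   1   1   1   2   3   3   2   3   2   0   0   1
178 116 142 132 115  92  56  22   4   0   2   1   2   1   3   0   2   2   3   0   2   2   0   1   0   2   4   2   2   1   0   0   3   3   1   1
179  39  50  44  56  79  81  51  15   4   1   1   3   2   1   2   2   1   0   0   0   2   2   1   1   1   2   0   2   3   1   1   0   2   1   1
180   8  11   9  23  55  91  80  38  10   0   2   0   2   3   0   3   3   4   2   0   2   1   1   2   1   0   1   2   0   2   2   2   0   1   3
181   3   1   3   7  31  72  92  66  26   6   1   2   2   1   1   1   1   2   1
[... 3108 characters left out ...]
   3   2   2   2   1   0   3   4   2   2   2   6   4   3   3   2   2   2   2   0   1   1   4   1   3   1   3   3   1   0   1
204   0   0   2   1   4   1   2   5   1   1   2   1   5   3   6   2   4   1   2   1   3   0   1   1   2   3   1   1   1   1   2   1   0   3   3
205   2   3   1   1   0   2   1   2   1   1   4   3   1   2   2   1   6   4   3   2   0   2   5   1   2   0   2   7   3   2   4   6   7   6   4
206   1   0   0   2   1   1   1   2   0   1   0   4   2   0   2   2   7   3   0   3   2   5   2   1   6   3   4  12  14  16  19  18  19  15  15
207   0   3   0   1   1   1   2   2   0   2   3   2   3   0   0   1   3   5   4   2   4   3   6   3   7   4   7  15  21  24  25  25  26  18  14
```

```bash
python3 - <<'E'
from h import *
from scipy.ndimage import map_coordinates
def edge(n,im,A,B,half=4):
    a,b=proj(n,case(Q,np.array([A,B])/1e3));t=(b-a)/np.linalg.norm(b-a);nn=np.array([-t[1],t[0]])
    o=np.arange(-half,half+.01,.25);prof=[]
    for f in np.linspace(.12,.88,40):
        p=a+f*(b-a)+o[:,None]*nn;prof.append(map_coordinates(im,[p[:,1],p[:,0]],order=1))
    pr=np.median(prof,0);g=np.gradient(pr);k=np.argmax(abs(g))
    w=abs(g)*(abs(o-o[k])<1.5);return (w@o/w.sum()).round(2),nn.round(2),g[k].round(1)
for n in P:
    im=cv2.cvtColor(cv2.imread(f"pics/{n}0.png"),cv2.COLOR_BGR2GRAY).astype(float)
    for nm,A,B in(("front",(-62,90,52),(-62,-90,52)),("back",(62,90,52),(62,-90,52)),("left",(-62,90,52),(62,90,52)),("right",(-62,-90,52),(62,-90,52)),("frontbot",(-62,90,0),(-62,-90,0)),("rightbot",(-62,-90,0),(62,-90,0)),("backvertR",(62,-90,0),(62,-90,52))):
        print(n,nm,edge(n,im,A,B))
E
```

```text
top front (np.float64(0.55), array([0.21, 0.98]), np.float64(12.3))
top back (np.float64(-0.52), array([0.21, 0.98]), np.float64(-14.4))
top left (np.float64(0.16), array([ 0.98, -0.21]), np.float64(-6.4))
top right (np.float64(-0.06), array([ 0.98, -0.21]), np.float64(15.9))
top frontbot (np.float64(-0.69), array([0.21, 0.98]), np.float64(12.4))
top rightbot (np.float64(-0.41), array([ 0.98, -0.21]), np.float64(15.3))
top backvertR (np.float64(-0.27), array([ 0.93, -0.37]), np.float64(12.1))
side front (np.float64(0.36), array([-0.74,  0.68]), np.float64(-5.3))
side back (np.float64(-0.02), array([-0.66,  0.75]), np.float64(-10.3))
side left (np.float64(-0.79), array([0.17, 0.99]), np.float64(-9.0))
side right (np.float64(-0.61), array([0.19, 0.98]), np.float64(-3.4))
side frontbot (np.float64(-0.78), array([-0.76,  0.65]), np.float64(6.9))
side rightbot (np.float64(-2.49), array([0.2 , 0.98]), np.float64(9.5))
side backvertR (np.float64(-1.75), array([1.  , 0.02]), np.float64(13.0))
```

carry_out:
  linear:
    - [0.0153, 0.0034, 0]
    - [0.0153, 0.0034, 0]
    - [0, 0, -0.011]
    - [0, 0, -0.011]
    - [0, 0, 0]
    - [0, 0, 0]
  angular:
    - [0, 0, 0]
    - [0, 0, 0]
    - [0, 0, 0]
    - [0, 0, 0]
    - [0, 0, 0]
    - [0, 0, 0]
  hand: [0, 0, 0, 0, 0, 0]

```text
clock: 5.77
position: [0.6472, 0.0779, 0.2612]
ee_rot: [0.05, 0.881, 0.097, -0.46]
contact_force: [-0.2, -0.4, -1.7]
width: 0.0161
gripper_force: 88.3
```

```bash
python3 - <<'E'
from h import *
where()
E
```

```text
t 5.7667 tip case mm [-49.5 -34.6  57.3] pitch 55.1 yaw err 0.0 F case [-0.2 -0.3 -1.7]
```

carry_out:
  linear:
    - [0, 0, -0.004]
    - [0, 0, -0.004]
    - [0, 0, -0.004]
    - [0, 0, 0]
    - [0, 0, 0]
  angular:
    - [0, 0, 0]
    - [0, 0, 0]
    - [0, 0, 0]
    - [0, 0, 0]
    - [0, 0, 0]
  hand: [0, 0, 0, 0, 0]

```text
clock: 6.18
position: [0.6473, 0.0778, 0.2556]
ee_rot: [0.05, 0.881, 0.097, -0.46]
contact_force: [-0.2, -0.1, -1.6]
width: 0.0161
gripper_force: 88.3
```

```bash
python3 - <<'E'
from h import *
where()
E
```

```text
t 6.1833 tip case mm [-49.2 -34.7  51.7] pitch 55.1 yaw err 0.0 F case [-0.3 -0.1 -1.6]
```

carry_out:
  linear:
    - [0, 0, -0.004]
    - [0, 0, -0.004]
    - [0, 0, 0]
    - [0, 0, 0]
  angular:
    - [0, 0, 0]
    - [0, 0, 0]
    - [0, 0, 0]
    - [0, 0, 0]
  hand: [0, 0, 0, 0]

```text
clock: 6.52
position: [0.6474, 0.0778, 0.2516]
ee_rot: [0.05, 0.881, 0.097, -0.459]
contact_force: [-0.2, -0.9, -1.0]
width: 0.0162
gripper_force: 88.3
```

```bash
python3 - <<'E'
from h import *
where()
E
```

```text
t 6.5167 tip case mm [-49.2 -34.7  47.6] pitch 55.1 yaw err 0.0 F case [-0.3 -0.8 -1. ]
```

carry_out:
  linear:
    - [0, 0, -0.003]
    - [0, 0, -0.003]
    - [0, 0, 0]
    - [0, 0, 0]
  angular:
    - [0, 0, 0]
    - [0, 0, 0]
    - [0, 0, 0]
    - [0, 0, 0]
  hand: [0, 0, 0, 0]

```text
clock: 6.85
position: [0.6474, 0.0778, 0.2486]
ee_rot: [0.05, 0.881, 0.097, -0.459]
contact_force: [1.0, 0.3, -1.4]
width: 0.0164
gripper_force: 88.3
```

```bash
python3 - <<'E'
from h import *
where()
E
```

```text
t 6.85 tip case mm [-49.1 -34.7  44.6] pitch 55.1 yaw err -0.0 F case [ 1.   0.  -1.4]
```

carry_out:
  linear:
    - [0.0045, 0.001, -0.0066]
    - [0.0045, 0.001, -0.0066]
    - [0.0045, 0.001, -0.0066]
    - [0, 0, 0]
    - [0, 0, 0]
  angular:
    - [0, 0, 0]
    - [0, 0, 0]
    - [0, 0, 0]
    - [0, 0, 0]
    - [0, 0, 0]
  hand: [0, 0, 0, 0, 0]

```text
clock: 7.27
position: [0.6543, 0.0793, 0.2383]
ee_rot: [0.05, 0.881, 0.097, -0.46]
contact_force: [0.1, -0.5, -1.4]
width: 0.0164
gripper_force: 88.3
```

```bash
python3 - <<'E'
from h import *
where()
p0,_=tool(55,np.array([-58,52]))
E
```

```text
t 7.2667 tip case mm [-42.1 -34.8  34.4] pitch 55.1 yaw err 0.0 F case [-0.1 -0.5 -1.4]
```

```bash
cat >> h.py <<'E'
def rows(path):
    """path: list of (a,tipx,tipz); prints per-row shares from the measured state"""
    s=manip.get_state();p0=s["position"];W0=R.from_quat(np.roll(s["ee_rot"],-1));L=[];A=[]
    for a,x,z in path:
        p,W=tool(a,(x,z),yy=YY);L.append(((p-p0)/.5).round(4).tolist());A.append(((W*W0.inv()).as_rotvec()/.08).round(3).tolist());p0,W0=p,W
    print("L",L);print("A",A)
YY=-.0347
def piv(a,r=24,c=1.5):
    a_=np.radians(a);return (a,-58+c*np.sin(a_)+r*np.cos(a_),52+c*np.cos(a_)-r*np.sin(a_))
E
python3 - <<'E'
from h import *
rows([piv(a) for a in(51,47,43,39,36,33)])
E
```

```text
L [[-0.0279, -0.0059, 0.0063], [-0.0261, -0.0058, 0.0067], [-0.0264, -0.0059, 0.0048], [-0.0267, -0.006, 0.0029], [-0.0201, -0.0045, 0.0009], [-0.0201, -0.0045, -0.0002]]
A [[0.188, -0.87, 0.007], [0.19, -0.852, 0.0], [0.19, -0.852, -0.0], [0.19, -0.852, 0.0], [0.143, -0.639, -0.0], [0.143, -0.639, -0.0]]
```

carry_out:
  linear:
    - [-0.028, -0.006, 0.006]
    - [-0.026, -0.006, 0.007]
    - [-0.026, -0.006, 0.005]
    - [-0.027, -0.006, 0.003]
    - [-0.02, -0.0045, 0.001]
    - [-0.02, -0.0045, 0]
    - [0, 0, 0]
    - [0, 0, 0]
  angular:
    - [0.19, -0.87, 0]
    - [0.19, -0.85, 0]
    - [0.19, -0.85, 0]
    - [0.19, -0.85, 0]
    - [0.14, -0.64, 0]
    - [0.14, -0.64, 0]
    - [0, 0, 0]
    - [0, 0, 0]
  hand: [0, 0, 0, 0, 0, 0, 0, 0]

```text
clock: 7.93
position: [0.5802, 0.0627, 0.2507]
ee_rot: [0.031, 0.953, 0.105, -0.282]
contact_force: [-0.7, -0.3, -1.6]
width: 0.0161
gripper_force: 88.2
```

```bash
python3 - <<'E'
from h import *
where();print(piv(33))
rows([piv(a) for a in(30,27,24,21)])
E
```

```text
t 7.9333 tip case mm [-37.6 -35.   41.9] pitch 33.0 yaw err -0.1 F case [-0.7 -0.2 -1.6]
(33, np.float64(-37.054947816787276), np.float64(40.186669011557484))
L [[-0.0193, -0.0038, -0.0047], [-0.02, -0.0045, -0.0023], [-0.0199, -0.0044, -0.0034], [-0.0197, -0.0044, -0.0045]]
A [[0.148, -0.639, 0.01], [0.143, -0.639, 0.0], [0.143, -0.639, -0.0], [0.143, -0.639, 0.0]]
```

carry_out:
  linear:
    - [-0.019, -0.004, -0.0047]
    - [-0.02, -0.0045, -0.0023]
    - [-0.02, -0.0044, -0.0034]
    - [-0.02, -0.0044, -0.0045]
    - [0, 0, 0]
  angular:
    - [0.14, -0.64, 0]
    - [0.14, -0.64, 0]
    - [0.14, -0.64, 0]
    - [0.14, -0.64, 0]
    - [0, 0, 0]
  hand: [0, 0, 0, 0, 0]

```text
clock: 8.35
position: [0.5408, 0.0541, 0.2427]
ee_rot: [0.02, 0.978, 0.107, -0.18]
contact_force: [0.6, 0.4, -0.2]
width: 0.016
gripper_force: 88.4
```

```bash
python3 - <<'E'
from h import *
where();print(piv(21));print(manip.get_state()["moment"])
rows([piv(a) for a in(18,15,12,9)])
E
```

```text
t 8.35 tip case mm [-34.7 -35.   44.3] pitch 20.9 yaw err -0.1 F case [ 0.7  0.3 -0.2]
(21, np.float64(-35.056517839749205), np.float64(44.7995398506586))
[ 0.11118769 -0.30282216  0.0205357 ]
L [[-0.0194, -0.0043, -0.0043], [-0.0191, -0.0043, -0.0065], [-0.0187, -0.0042, -0.0076], [-0.0183, -0.0041, -0.0086]]
A [[0.152, -0.615, 0.011], [0.143, -0.639, 0.0], [0.143, -0.639, 0.0], [0.143, -0.639, -0.0]]
```

carry_out:
  linear:
    - [-0.019, -0.0043, -0.0043]
    - [-0.019, -0.0043, -0.0065]
    - [0, 0, 0]
  angular:
    - [0.15, -0.62, 0]
    - [0.14, -0.64, 0]
    - [0, 0, 0]
  hand: [0, 0, 0]

```text
clock: 8.6
position: [0.5216, 0.0497, 0.2369]
ee_rot: [0.014, 0.985, 0.108, -0.131]
contact_force: [-0.7, -1.0, 0.5]
width: 0.0164
gripper_force: 88.4
```

```bash
python3 - <<'E'
from h import *
where();print(piv(15));print(manip.get_state()["moment"])
rows([piv(a) for a in(12,9,6,3,0,-3)])
E
```

```text
t 8.6 tip case mm [-34.8 -34.9  46.7] pitch 15.1 yaw err -0.1 F case [-0.9 -0.8  0.5]
(15, np.float64(-34.429551601408576), np.float64(47.2372316569731))
[ 0.02808884 -0.14386575  0.02149593]
L [[-0.0189, -0.0041, -0.0069], [-0.0183, -0.0041, -0.0086], [-0.0179, -0.004, -0.0095], [-0.0174, -0.0039, -0.0105], [-0.0168, -0.0038, -0.0114], [-0.0162, -0.0036, -0.0123]]
A [[0.151, -0.668, 0.012], [0.143, -0.639, -0.0], [0.143, -0.639, 0.0], [0.143, -0.639, 0.0], [0.143, -0.639, 0.0], [0.143, -0.639, 0.0]]
```

carry_out:
  linear:
    - [-0.019, -0.004, -0.007]
    - [-0.018, -0.004, -0.0086]
    - [-0.018, -0.004, -0.0095]
    - [0, 0, 0]
  angular:
    - [0.15, -0.66, 0]
    - [0.14, -0.64, 0]
    - [0.14, -0.64, 0]
    - [0, 0, 0]
  hand: [0, 0, 0, 0]

```text
clock: 8.93
position: [0.4936, 0.0437, 0.2239]
ee_rot: [0.006, 0.993, 0.109, -0.054]
contact_force: [-1.5, 0.9, 0.7]
width: 0.0163
gripper_force: 88.4
```

```bash
python3 - <<'E'
from h import *
where();print(piv(6));print(manip.get_state()["moment"])
rows([piv(a) for a in(3,0,-3,-6,-9)])
b=manip.get_image("side");cv2.imwrite("pics/s4s.png",b[:,:,::-1])
cv2.imwrite("pics/s4.png",cv2.resize(b[165:225,250:330],(800,600),interpolation=3)[:,:,::-1])
E
```

```text
t 8.9333 tip case mm [-35.  -34.5  50.1] pitch 6.2 yaw err -0.1 F case [-1.3  1.2  0.7]
(6, np.float64(-33.97468181625996), np.float64(50.98309972462873))
[ 0.04620069 -0.05167213  0.06170994]
L [[-0.0164, -0.0041, -0.0094], [-0.0168, -0.0038, -0.0114], [-0.0162, -0.0036, -0.0123], [-0.0155, -0.0035, -0.0131], [-0.0149, -0.0033, -0.0139]]
A [[0.146, -0.678, 0.013], [0.143, -0.639, 0.0], [0.143, -0.639, 0.0], [0.143, -0.639, 0.0], [0.143, -0.639, -0.0]]
```

View pics/s4.png

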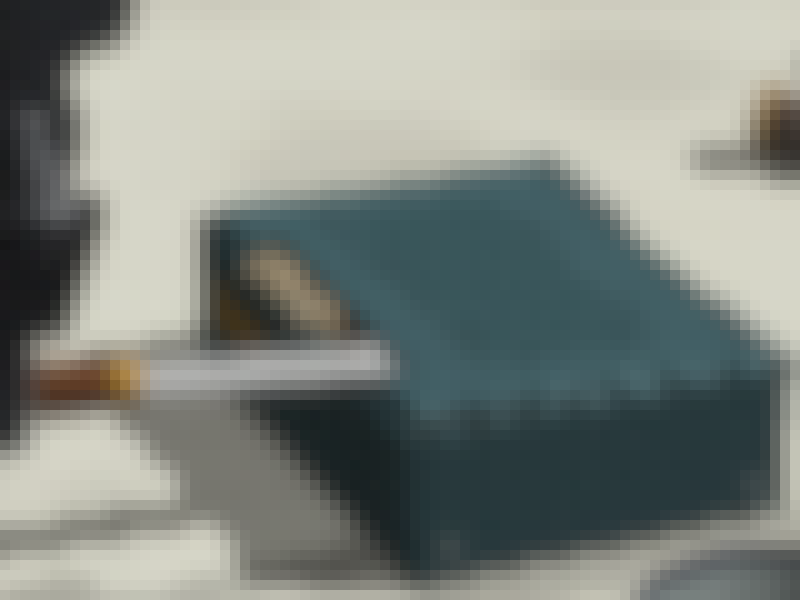

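The side view shows the blade going from (264,202) under the lid edge at (289,201), and the lid front lifting. I continue levering.

carry_out:
  linear:
    - [-0.0165, -0.004, -0.0094]
    - [-0.0168, -0.004, -0.0114]
    - [-0.0162, -0.0036, -0.0123]
    - [0, 0, 0]
  angular:
    - [0.15, -0.67, 0]
    - [0.14, -0.64, 0]
    - [0.14, -0.64, 0]
    - [0, 0, 0]
  hand: [0, 0, 0, 0]

```text
clock: 9.32
position: [0.4684, 0.038, 0.2069]
ee_rot: [-0.003, 0.994, 0.109, 0.025]
contact_force: [-1.5, 1.0, 0.3]
width: 0.0162
gripper_force: 88.4
```

```bash
python3 - <<'E'
from h import *
where();print(piv(-3));print(manip.get_state()["moment"])
rows([piv(a) for a in(-6,-9,-12,-15)])
E
```

```text
t 9.3167 tip case mm [-34.9 -34.6  53.9] pitch -2.9 yaw err -0.1 F case [-1.2  1.3  0.3]
(-3, np.float64(-34.11139510025464), np.float64(54.75400725196251))
[0.00198082 0.08222192 0.02216807]
L [[-0.0146, -0.0036, -0.0121], [-0.0149, -0.0033, -0.0139], [-0.0141, -0.0032, -0.0147], [-0.0134, -0.003, -0.0155]]
A [[0.138, -0.67, 0.011], [0.143, -0.639, -0.0], [0.143, -0.639, 0.0], [0.143, -0.639, -0.0]]
```

carry_out:
  linear:
    - [-0.0146, -0.0036, -0.012]
    - [-0.0149, -0.0033, -0.0139]
    - [-0.014, -0.003, -0.0147]
    - [0, 0, 0]
  angular:
    - [0.14, -0.67, 0]
    - [0.14, -0.64, 0]
    - [0.14, -0.64, 0]
    - [0, 0, 0]
  hand: [0, 0, 0, 0]

```text
clock: 9.65
position: [0.447, 0.0332, 0.1864]
ee_rot: [-0.012, 0.989, 0.109, 0.104]
contact_force: [-2.1, 0.3, -0.7]
width: 0.0161
gripper_force: 88.4
```

```bash
python3 - <<'E'
from h import *
where();print(piv(-12));print(manip.get_state()["moment"])
b=manip.get_image("side");cv2.imwrite("pics/s5s.png",b[:,:,::-1])
cv2.imwrite("pics/s5.png",cv2.resize(b[165:225,250:330],(800,600),interpolation=3)[:,:,::-1])
E
```

```text
t 9.65 tip case mm [-34.4 -34.7  58.4] pitch -12.0 yaw err -0.1 F case [-1.9  0.8 -0.7]
(-12, np.float64(-34.8363251186153), np.float64(58.45710198072693))
[-0.01348947  0.4395016   0.05943449]
```

View pics/s5.png

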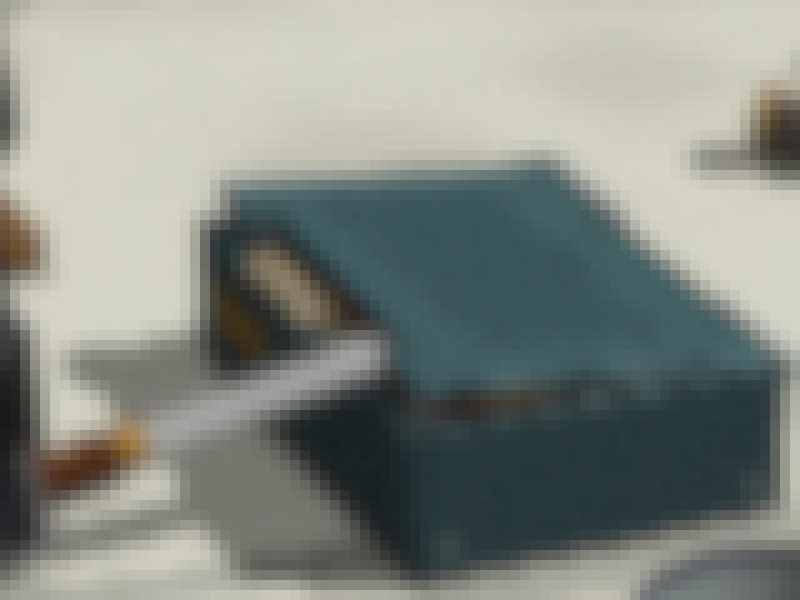

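The lid has sprung free: a gap shows along the right rim at (293–310,204–206), with the blade under the lid at (289,200). Next is the swing back at constant blade pitch.

```bash
python3 - <<'E'
from h import *
f=lambda p:(-12,59-93*np.cos(p),50+93*np.sin(p))
rows([f(p) for p in np.arange(.18,1.75,.1)])
E
```

```text
L [[0.0023, 0.0006, 0.0155], [0.0041, 0.0009, 0.0181], [0.0059, 0.0013, 0.0176], [0.0076, 0.0017, 0.0169], [0.0092, 0.0021, 0.016], [0.0107, 0.0024, 0.015], [0.0121, 0.0027, 0.0139], [0.0134, 0.003, 0.0125], [0.0145, 0.0033, 0.0111], [0.0156, 0.0035, 0.0096], [0.0164, 0.0037, 0.0079], [0.0171, 0.0038, 0.0062], [0.0176, 0.0039, 0.0044], [0.018, 0.004, 0.0026], [0.0181, 0.0041, 0.0008], [0.0181, 0.0041, -0.0011]]
A [[-0.004, -0.003, 0.014], [0.0, 0.0, 0.0], [0.0, 0.0, 0.0], [0.0, 0.0, 0.0], [0.0, 0.0, 0.0], [0.0, 0.0, 0.0], [0.0, 0.0, 0.0], [0.0, 0.0, 0.0], [0.0, 0.0, 0.0], [0.0, 0.0, 0.0], [0.0, 0.0, 0.0], [0.0, 0.0, 0.0], [0.0, 0.0, 0.0], [0.0, 0.0, 0.0], [0.0, 0.0, 0.0], [0.0, 0.0, 0.0]]
```

carry_out:
  linear:
    - [0.0023, 0.0006, 0.0155]
    - [0.004, 0.0009, 0.018]
    - [0.006, 0.0013, 0.0176]
    - [0.0076, 0.0017, 0.017]
    - [0.0092, 0.002, 0.016]
    - [0.0107, 0.0024, 0.015]
    - [0, 0, 0]
  angular:
    - [0, 0, 0]
    - [0, 0, 0]
    - [0, 0, 0]
    - [0, 0, 0]
    - [0, 0, 0]
    - [0, 0, 0]
    - [0, 0, 0]
  hand: [0, 0, 0, 0, 0, 0, 0]

```text
clock: 10.28
position: [0.4711, 0.0376, 0.2397]
ee_rot: [-0.01, 0.988, 0.109, 0.11]
contact_force: [0.7, -1.6, -1.0]
width: 0.0156
gripper_force: 88.3
```

```bash
python3 - <<'E'
from h import *
where()
f=lambda p:(-12,59-93*np.cos(p),50+93*np.sin(p))
print(f(.68));rows([f(p) for p in np.arange(.78,1.75,.1)])
b=manip.get_image("side");cv2.imwrite("pics/s6s.png",b[:,:,::-1])
cv2.imwrite("pics/s6.png",cv2.resize(b[135:225,240:360],(800,600),interpolation=3)[:,:,::-1])
E
```

```text
t 10.2833 tip case mm [ -8.5 -36.2 113.7] pitch -12.7 yaw err 0.0 F case [ 0.3 -1.7 -1. ]
(-12, np.float64(-13.314262843836303), np.float64(108.47775123371758))
L [[0.0052, 0.0029, 0.0074], [0.0134, 0.003, 0.0125], [0.0145, 0.0033, 0.0111], [0.0156, 0.0035, 0.0096], [0.0164, 0.0037, 0.0079], [0.0171, 0.0038, 0.0062], [0.0176, 0.0039, 0.0044], [0.018, 0.004, 0.0026], [0.0181, 0.0041, 0.0008], [0.0181, 0.0041, -0.0011]]
A [[0.019, 0.153, 0.008], [0.0, 0.0, 0.0], [0.0, 0.0, 0.0], [0.0, 0.0, 0.0], [0.0, 0.0, 0.0], [0.0, 0.0, 0.0], [0.0, 0.0, 0.0], [0.0, 0.0, 0.0], [0.0, 0.0, 0.0], [0.0, 0.0, 0.0]]
```

View pics/s6.png

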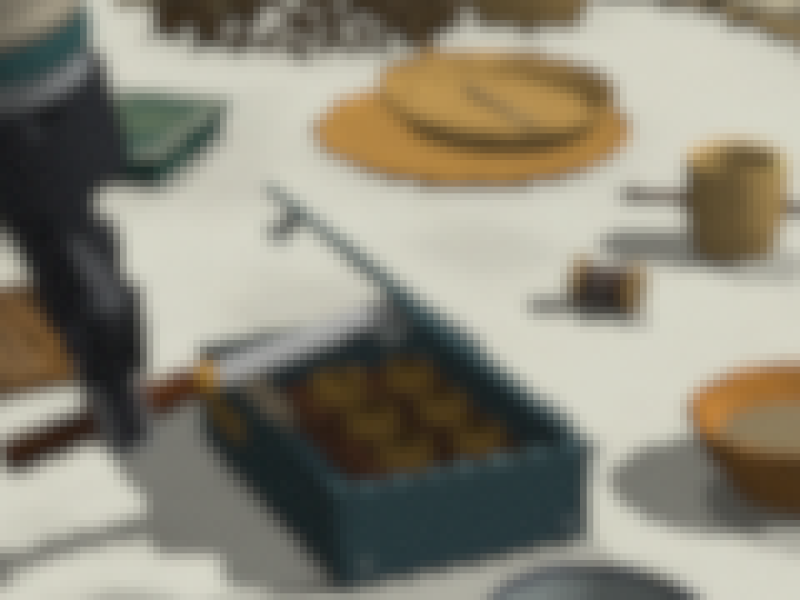

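The lid is up about 45°, resting on the blade tip (crop 395,320), with the dies visible and the case unmoved. I carry on.

carry_out:
  linear:
    - [0.0052, 0.0029, 0.0074]
    - [0.0134, 0.003, 0.0125]
    - [0.0145, 0.0033, 0.011]
    - [0.0156, 0.0035, 0.0096]
    - [0.0164, 0.0037, 0.008]
    - [0.017, 0.0038, 0.0062]
    - [0.0176, 0.004, 0.0044]
    - [0.018, 0.004, 0.0026]
  angular:
    - [0, 0, 0]
    - [0, 0, 0]
    - [0, 0, 0]
    - [0, 0, 0]
    - [0, 0, 0]
    - [0, 0, 0]
    - [0, 0, 0]
    - [0, 0, 0]
  hand: [0, 0, 0, 0, 0, 0, 0, 0]

```text
clock: 11.0
position: [0.5282, 0.0518, 0.2685]
ee_rot: [-0.011, 0.988, 0.109, 0.108]
contact_force: [-0.3, 0.0, -1.1]
width: 0.0164
gripper_force: 88.3
```

carry_out:
  linear:
    - [0.018, 0.004, 0.0008]
    - [0.018, 0.004, -0.001]
    - [0, 0, 0]
    - [0, 0, 0]
  angular:
    - [0, 0, 0]
    - [0, 0, 0]
    - [0, 0, 0]
    - [0, 0, 0]
  hand: [0, 0, 0, 0]

```text
clock: 11.33
position: [0.5454, 0.0557, 0.2675]
ee_rot: [-0.011, 0.988, 0.109, 0.107]
contact_force: [0.8, -0.2, -1.8]
width: 0.0166
gripper_force: 88.3
```

```bash
python3 - <<'E'
from h import *
where()
b=manip.get_image("side");cv2.imwrite("pics/s7s.png",b[:,:,::-1])
cv2.imwrite("pics/s7.png",cv2.resize(b[135:225,240:360],(800,600),interpolation=3)[:,:,::-1])
E
```

```text
t 11.3333 tip case mm [ 67.2 -34.5 140.4] pitch -12.3 yaw err -0.0 F case [ 0.7 -0.3 -1.8]
```

View pics/s7.png

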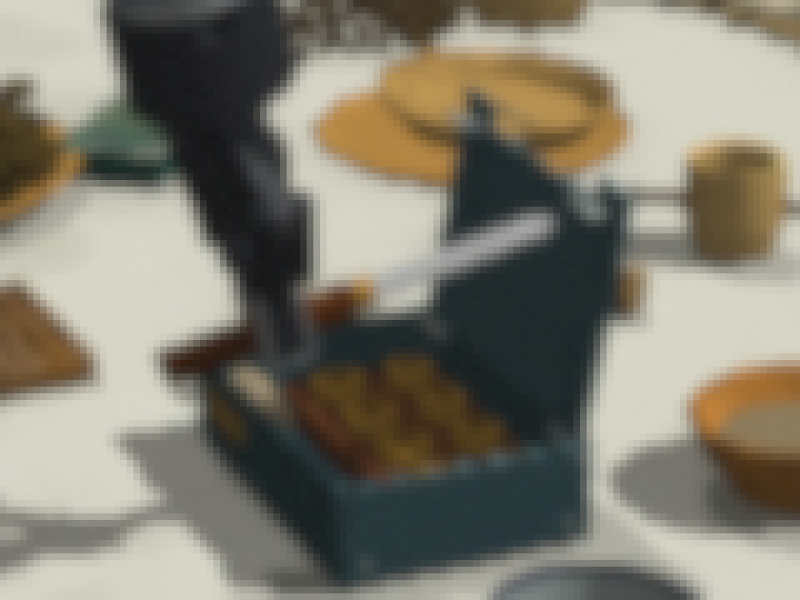

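The lid stands past vertical, its free edge at crop (620,195) leaning back behind the hinge at (585,430). I follow it a little further so it ends up fully open, then retreat.

carry_out:
  linear:
    - [0.0098, 0.0022, -0.0005]
    - [0.0098, 0.0022, -0.0005]
    - [0.0098, 0.0022, -0.0005]
    - [0, 0, 0]
    - [0, 0, 0]
    - [-0.02, -0.0045, 0.002]
    - [-0.04, -0.009, 0.01]
    - [-0.06, -0.0135, 0.02]
  angular:
    - [0, 0, 0]
    - [0, 0, 0]
    - [0, 0, 0]
    - [0, 0, 0]
    - [0, 0, 0]
    - [0, 0, 0]
    - [0, 0, 0]
    - [0, 0, 0]
  hand: [0, 0, 0, 0, 0, 0, 0, 0]

```text
clock: 12.05
position: [0.4995, 0.0453, 0.2824]
ee_rot: [-0.011, 0.988, 0.109, 0.107]
contact_force: [-0.2, -0.4, -0.1]
width: 0.016
gripper_force: 88.3
```

carry_out:
  linear:
    - [-0.06, -0.0135, 0.04]
    - [0, 0, 0.06]
    - [0, 0, 0.04]
    - [0, 0, 0]
  angular:
    - [0, 0, 0]
    - [0, 0, 0]
    - [0, 0, 0]
    - [0, 0, 0]
  hand: [0, 0, 0, 0]

```text
clock: 12.38
position: [0.4696, 0.0384, 0.3577]
ee_rot: [-0.01, 0.988, 0.109, 0.112]
contact_force: [1.5, 0.5, -0.5]
width: 0.0159
gripper_force: 88.3
```

```bash
python3 - <<'E'
from h import *
where();s=manip.get_state();print(s["position"],s["ee_rot"])
b=manip.get_image("side")
# dark lid inner face: compare with predicted lid quads
m=cv2.cvtColor(b,cv2.COLOR_RGB2GRAY);im=b[:,:,::-1].astype(int)
for th in np.arange(1.5,2.01,.05):
    X=lambda r,y:[.059-np.cos(th)*r,y,.050+np.sin(th)*r]
    q=proj("side",case(Q,[X(.02,.08),X(.102,.08),X(.102,-.08),X(.02,-.08)]))
    k=np.zeros(m.shape,np.uint8);cv2.fillPoly(k,[q.round().astype(np.int32)],1);ed=cv2.dilate(k,np.ones((7,7)))-cv2.dilate(k,np.ones((3,3)))
    v=proj("side",case(Q,[X(.105,.085),X(.105,-.085)]))
    print(th.round(2),"in",m[k>0].mean().round(1),"frac dark",(m[k>0]<90).mean().round(3),v.round(1).tolist())
cv2.imwrite("pics/s8s.png",b[:,:,::-1])
E
```

```text
t 12.3833 tip case mm [ -9.2 -35.4 232.3] pitch -12.9 yaw err -0.0 F case [ 1.6  0.2 -0.5]
[0.4696424  0.03840557 0.35767152] [-0.0097573   0.98772187  0.10857052  0.11190507]
1.5 in 62.7 frac dark 0.816 [[303.0, 152.5], [326.1, 170.0]]
1.55 in 59.5 frac dark 0.841 [[304.6, 152.2], [327.7, 169.6]]
1.6 in 55.9 frac dark 0.878 [[306.1, 152.0], [329.4, 169.4]]
1.65 in 54.0 frac dark 0.891 [[307.6, 151.8], [331.0, 169.2]]
1.7 in 48.9 frac dark 0.938 [[309.0, 151.8], [332.6, 169.1]]
1.75 in 47.5 frac dark 0.951 [[310.5, 151.8], [334.2, 169.1]]
1.8 in 47.0 frac dark 0.959 [[312.0, 151.9], [335.8, 169.2]]
1.85 in 45.8 frac dark 0.977 [[313.4, 152.0], [337.4, 169.3]]
1.9 in 46.9 frac dark 0.963 [[314.8, 152.3], [338.9, 169.6]]
1.95 in 49.4 frac dark 0.939 [[316.2, 152.6], [340.4, 169.9]]
2.0 in 57.1 frac dark 0.878 [[317.6, 153.0], [341.8, 170.3]]
```

```bash
python3 - <<'E'
from h import *
delta(np.array([.5028,-.3154,.36]),R.from_quat([.984,.179,0,0]))
E
```

```text
dlin share [ 0.0671 -0.7078  0.009 ] dang share [-0.743  2.665  1.754] rows>= 8.5 2.7
```

carry_out:
  linear:
    - [0.0067, -0.071, 0.001]
    - [0.0067, -0.071, 0.001]
    - [0.0067, -0.071, 0.001]
    - [0.0067, -0.071, 0.001]
    - [0.0067, -0.071, 0.001]
    - [0.0067, -0.071, 0.001]
    - [0.0067, -0.071, 0.001]
    - [0.0067, -0.071, 0.001]
  angular:
    - [-0.093, 0.333, 0.219]
    - [-0.093, 0.333, 0.219]
    - [-0.093, 0.333, 0.219]
    - [-0.093, 0.333, 0.219]
    - [-0.093, 0.333, 0.219]
    - [-0.093, 0.333, 0.219]
    - [-0.093, 0.333, 0.219]
    - [-0.093, 0.333, 0.219]
  hand: [0, 0, 0, 0, 0, 0, 0, 0]

```text
clock: 13.1
position: [0.4955, -0.2468, 0.3552]
ee_rot: [-0.002, 0.984, 0.179, -0.005]
contact_force: [0.5, -0.7, -1.3]
width: 0.016
gripper_force: 88.4
```

carry_out:
  linear:
    - [0.0067, -0.07, 0]
    - [0.0067, -0.07, 0]
    - [0, 0, 0]
    - [0, 0, 0]
    - [0, 0, 0]
  angular:
    - [0, 0, 0]
    - [0, 0, 0]
    - [0, 0, 0]
    - [0, 0, 0]
    - [0, 0, 0]
  hand: [0, 0, 0, 0, 0]

```text
clock: 13.52
position: [0.5024, -0.3149, 0.3553]
ee_rot: [-0.002, 0.984, 0.179, -0.004]
contact_force: [1.0, 0.5, -1.8]
width: 0.0158
gripper_force: 88.5
```

```bash
python3 - <<'E'
from h import *
s=manip.get_state();print(s["position"],s["ee_rot"],s["clock"])
delta(np.array([.5028,-.3154,.25]),R.from_quat([.984,.179,0,0]))
W=R.from_quat(np.roll(s["ee_rot"],-1));K=lambda x:s["position"]+W.apply([x,0,.16])
b=manip.get_image("side");t=manip.get_image("top");cv2.imwrite("pics/s9s.png",b[:,:,::-1]);cv2.imwrite("pics/s9t.png",t[:,:,::-1])
for n,im,ref in(("side",b,"side0"),("top",t,"top0")):
    print(n,"butt,39,47,tip pred",proj(n,[K(-.055),K(.039),K(.047),K(.137)]).round(1).tolist())
    # brown handle
    i=im[:,:,::-1].astype(int);u0,v0=proj(n,[K(0)])[0].astype(int)
    m=((i[...,2]-i[...,0])>30)&(i.sum(2)<290);mm=np.zeros_like(m);mm[v0-40:v0+40,u0-40:u0+40]=1;m&=mm
    k,l,st,c=cv2.connectedComponentsWithStats(m.astype(np.uint8),connectivity=8)
    for j in np.argsort(-st[1:,4])[:3]+1:
        a=np.argwhere(l==j)[:,::-1];mu=a.mean(0);d=np.linalg.svd(a-mu,full_matrices=False)[2][0];q=(a-mu)@d
        print(" comp",st[j,4],mu.round(1),"slope",(d[1]/d[0]).round(3),(mu+d*q.min()).round(1),(mu+d*q.max()).round(1))
    A=proj(n,[K(-.055),K(.137)]);d=A[1]-A[0];print(" pred slope",(d[1]/d[0]).round(3))
E
```

```text
[ 0.50243836 -0.31487162  0.3552715 ] [-0.00221865  0.98392156  0.17854294 -0.00398112] 13.5167
dlin share [ 0.0007 -0.0011 -0.2105] dang share [-0.037 -0.108  0.011] rows>= 2.5 0.1
side butt,39,47,tip pred [[245.9, 224.8], [285.8, 214.3], [289.0, 213.5], [324.1, 204.3]]
 comp 300 [297.6 196.9] slope 0.102 [286.5 195.8] [308.4 198. ]
 comp 234 [240.7 186. ] slope 0.347 [228.7 181.9] [252. 190.]
 comp 76 [281.1 213.9] slope -0.151 [287.7 212.9] [275.8 214.7]
 pred slope -0.262
top butt,39,47,tip pred [[384.5, 255.0], [372.6, 223.6], [371.6, 220.9], [360.2, 191.0]]
 comp 43 [410.3 197.6] slope 0.074 [402.9 197.1] [416.1 198. ]
 comp 38 [362.5 226.7] slope 2.488 [360.4 221.6] [364.5 231.8]
 comp 32 [373.4 223.9] slope 13.178 [373.1 220.1] [373.7 227.9]
 pred slope 2.631
```

carry_out:
  linear:
    - [0.0007, -0.001, -0.06]
    - [0, 0, -0.06]
    - [0, 0, -0.06]
    - [0, 0, -0.04]
    - [0, 0, -0.04]
    - [0, 0, -0.03]
    - [0, 0, 0]
    - [0, 0, 0]
  angular:
    - [-0.037, -0.108, 0.01]
    - [0, 0, 0]
    - [0, 0, 0]
    - [0, 0, 0]
    - [0, 0, 0]
    - [0, 0, 0]
    - [0, 0, 0]
    - [0, 0, 0]
  hand: [0, 0, 0, 0, 0, 0, 0, 0]

```text
clock: 14.28
position: [0.5033, -0.3145, 0.2118]
ee_rot: [0.001, 0.984, 0.18, 0.001]
contact_force: [0.6, 0.2, -1.5]
width: 0.0163
gripper_force: 88.6
```

```bash
python3 - <<'E'
from h import *
s=manip.get_state();print(s["position"],s["ee_rot"],s["clock"],s["contact_force"],s["moment"])
delta(np.array([.5028,-.3154,.194]),R.from_quat([.984,.179,0,0]))
E
```

```text
[ 0.50328187 -0.31452307  0.21176577] [1.02771898e-03 9.83681231e-01 1.79916207e-01 5.80821277e-04] 14.2833 [ 0.60162275  0.18837761 -1.52272261] [0.03164852 0.03778681 0.02870218]
dlin share [-0.001  -0.0018 -0.0355] dang share [ 0.023  0.019 -0.024] rows>= 0.4 0.0
```

carry_out:
  linear:
    - [-0.001, -0.0018, -0.01]
    - [0, 0, -0.01]
    - [0, 0, -0.008]
    - [0, 0, -0.005]
    - [0, 0, 0]
    - [0, 0, 0]
  angular:
    - [0, 0, 0]
    - [0, 0, 0]
    - [0, 0, 0]
    - [0, 0, 0]
    - [0, 0, 0]
    - [0, 0, 0]
  hand: [0, 0, 0, 0, 0, 0]

```text
clock: 14.78
position: [0.5037, -0.3166, 0.2056]
ee_rot: [0.005, 0.984, 0.18, 0.004]
contact_force: [-9.2, 9.9, 49.6]
width: 0.0161
gripper_force: 95.4
```

carry_out:
  linear:
    - [0, 0, 0.01]
    - [0, 0, 0.02]
    - [0, 0, 0.02]
    - [0, 0, 0.02]
    - [0, 0, 0]
    - [0, 0, 0]
  angular:
    - [0, 0, 0]
    - [0, 0, 0]
    - [0, 0, 0]
    - [0, 0, 0]
    - [0, 0, 0]
    - [0, 0, 0]
  hand: [0, 0, 0, 0, 0, 0]

```text
clock: 15.28
position: [0.5032, -0.317, 0.2311]
ee_rot: [0.002, 0.984, 0.179, 0.002]
contact_force: [0.1, -0.4, -1.5]
width: 0.0157
gripper_force: 88.6
```

```bash
python3 - <<'E'
from h import *
s=manip.get_state();print(s["position"],s["ee_rot"],s["clock"],s["contact_force"],s["moment"],s["width"])
W=R.from_quat(np.roll(s["ee_rot"],-1));K=lambda x:s["position"]+W.apply([x,0,.16])
b=manip.get_image("side");t=manip.get_image("top");cv2.imwrite("pics/s10s.png",b[:,:,::-1]);cv2.imwrite("pics/s10t.png",t[:,:,::-1])
for n,im in(("side",b),("top",t)):
    print(n,"butt,39,47,tip pred",proj(n,[K(-.055),K(.039),K(.047),K(.137)]).round(1).tolist())
o=cv2.imread("pics/side0.png")[:,:,::-1].astype(int)
# signed gray diff map around the blade in side view
u0,v0=proj("side",[K(.047)])[0].astype(int);u1,v1=proj("side",[K(.137)])[0].astype(int)
g=b.astype(int)
print("gray side around blade, cols",u0-6,"..",u1+8,"rows",v1-8,v0+10)
for v in range(v1-8,v0+12): print(v," ".join(f"{x:3d}" for x in g[v,u0-6:u1+8].mean(1).astype(int)))
E
```

```text
[ 0.50323027 -0.3170123   0.23105162] [0.00236178 0.983812   0.17918074 0.00162097] 15.2833 [ 0.07903766 -0.35481208 -1.45309341] [-0.00591558  0.0275349   0.02415165] 0.01567495008118822
side butt,39,47,tip pred [[250.8, 276.2], [288.5, 263.9], [291.6, 262.9], [324.8, 252.0]]
top butt,39,47,tip pred [[377.8, 252.8], [366.8, 223.8], [365.8, 221.4], [355.4, 193.8]]
gray side around blade, cols 285 .. 332 rows 244 272
244  74  80 109 149 181 191 181 170 163 155 143 139 137 132 126 124 123 124 123 126 128 130 131 133 135 135 132 123 104  82  74  74  77  79  79  81  81  82  83  83  84  84  86  89  95 100 104
245  77  76  95 131 161 169 156 140 131 126 122 119 119 119 119 119 119 120 121 121 121 121 120 120 121 120 118 111  96  79  72  74  76  78  78  81  82  83  83  84  84  85  86  90  95 100 104
246  83  74  79 102 129 138 130 120 116 115 114 114 115 115 116 117 118 119 120 121 121 120 121 120 120 120 118 110  95  78  73  73  76  78  79  80  81  82  83  83  84  85  87  91  95 100 104
247  97  85  74  79  95 109 114 114 113 113 113 113 114 114 115 115 116 117 119 119 120 120 120 121 121 
[... 4379 characters left out ...]
 218 218 218 217 217 217 218 217 218 217 218 218 218 218 218 218 218 218 218 217 217 217 218 217 218 217 217 216 215 214 211
271  99 139 181 205 210 211 211 212 212 211 212 213 214 215 216 217 217 218 218 217 217 217 218 218 218 218 218 217 218 218 218 218 218 218 218 217 218 218 218 217 217 217 217 216 215 214 213
272  91 130 175 202 209 209 208 205 203 204 207 211 213 214 215 215 216 217 217 218 218 218 217 218 218 218 218 217 218 218 218 218 218 218 218 218 217 217 217 217 217 217 216 216 215 214 213
273  89 126 170 196 202 198 189 180 176 179 189 200 208 213 215 215 216 217 218 218 218 218 218 218 218 218 218 218 218 218 218 218 218 218 218 217 218 217 218 217 217 216 216 216 215 214 213
```

```bash
python3 - <<'E'
from h import *
im=cv2.imread("pics/top0.png").astype(int);o=(340,205)
c=im[205:262,340:392];m=((c[...,2]-c[...,0])>40)&(c.sum(2)>300)
k,l,st,ce=cv2.connectedComponentsWithStats(m.astype(np.uint8),connectivity=8)
g=np.array([.5028,-.3154]);y_=.36
for j in range(1,k):
    if st[j,4]>3:
        uv=ce[j]+o;X=plane("top",uv,.040)[:2]-g
        print(st[j].tolist(),uv.round(1),"along",(X@[np.cos(y_),np.sin(y_)]*1e3).round(1),"lat",(X@[-np.sin(y_),np.cos(y_)]*1e3).round(1))
for v in range(205,258): print(v,"".join("#" if (r-b>40 and r+gg+b>300) else ("h" if r-b>25 and r+gg+b<=300 else ".") for b,gg,r in im[v,340:392]))
E
```

```text
[15, 19, 5, 3, 6] [357.2 225. ] along 45.3 lat 21.9
[25, 44, 3, 3, 4] [366.  249.8] along -36.0 lat 23.4
205 ....................................................
206 ....................................................
207 ....................................................
208 ....................................................
209 ....................................................
210 ....................................................
211 ....................................................
212 ....................................................
213 ....................................................
214 ....................................................
215 ....................................................
216 ....................................................
217 ....................................................
218 ....................................................
219 ....................................................
220 ............................h#hh....................
221 ............................hhhhh...................
222 ......................
[... 1325 characters left out ...]
hhhhh...........
246 ............................h.hhhhh..#hhh...........
247 ..............................hhhhhh.#hh............
248 ..........................hhh..hhhhh................
249 ........................hh##h..hhhhh................
250 ........................h#hhh..hhhhhh...............
251 ........................hh#hh...hhhhh...............
252 .........................h......hhhhh...............
253 .................................h..................
254 ....................................................
255 ....................................................
256 ....................................................
257 ....................................................
```

The knife hasn't slipped in the hand: its tip is at side (324,252), predicted (324.8,252). From the push direction and the cradle horns at top (357.6,226), (369.8,221), (366,250) and (378,245.5), I was about 3–4 mm to the right of the notch. I correct that and lower gently.

carry_out:
  linear:
    - [-0.0029, 0.0077, 0]
    - [0, 0, -0.016]
    - [0, 0, -0.016]
    - [0, 0, -0.01]
    - [0, 0, 0]
    - [0, 0, 0]
  angular:
    - [0, 0, -0.12]
    - [0, 0, 0]
    - [0, 0, 0]
    - [0, 0, 0]
    - [0, 0, 0]
    - [0, 0, 0]
  hand: [0, 0, 0, 0, 0, 0]

```text
clock: 15.88
position: [0.5013, -0.3128, 0.2086]
ee_rot: [0.001, 0.985, 0.174, 0.001]
contact_force: [-0.4, -0.6, -2.0]
width: 0.016
gripper_force: 88.6
```

```bash
python3 - <<'E'
from h import *
s=manip.get_state();X=s["position"][:2]-[.5028,-.3154];y=.36
print(s["position"],s["ee_rot"],s["contact_force"],"along/lat mm",X@[np.cos(y),np.sin(y)]*1e3,X@[-np.sin(y),np.cos(y)]*1e3)
for a in([363.7,223.6],[372.3,247.8]):
    Z=plane("top",a,.04)[:2]-[.5028,-.3154];print("cradle mid along/lat",Z@[np.cos(y),np.sin(y)]*1e3,Z@[-np.sin(y),np.cos(y)]*1e3)
E
```

```text
[ 0.50130467 -0.31277833  0.2086479 ] [1.18444353e-03 9.84659584e-01 1.74481397e-01 5.86106637e-04] [-0.36885991 -0.64868146 -1.980787  ] along/lat mm -0.4759305658566453 2.9803804910002345
cradle mid along/lat 42.35809745638085 1.3194156559830243
cradle mid along/lat -37.116474781835926 2.9708687456594927
```

carry_out:
  linear:
    - [0, 0, -0.004]
    - [0, 0, -0.004]
    - [0, 0, 0]
    - [0, 0, 0]
  angular:
    - [0, 0, -0.1]
    - [0, 0, 0]
    - [0, 0, 0]
    - [0, 0, 0]
  hand: [0, 0, 0, 0]

```text
clock: 16.22
position: [0.5015, -0.3129, 0.2057]
ee_rot: [0.002, 0.985, 0.171, 0.001]
contact_force: [0.8, 0.2, -1.5]
width: 0.0158
gripper_force: 88.6
```

carry_out:
  linear:
    - [0, 0, -0.004]
    - [0, 0, -0.004]
    - [0, 0, 0]
    - [0, 0, 0]
  angular:
    - [0, 0, 0]
    - [0, 0, 0]
    - [0, 0, 0]
    - [0, 0, 0]
  hand: [0, 0, 0, 0]

```text
clock: 16.55
position: [0.5014, -0.3128, 0.2015]
ee_rot: [0.002, 0.985, 0.171, 0.001]
contact_force: [-0.4, -0.5, -0.5]
width: 0.0162
gripper_force: 88.6
```

carry_out:
  linear:
    - [0, 0, -0.004]
    - [0, 0, -0.004]
    - [0, 0, 0]
    - [0, 0, 0]
  angular:
    - [0, 0, 0]
    - [0, 0, 0]
    - [0, 0, 0]
    - [0, 0, 0]
  hand: [0, 0, 0, 0]

```text
clock: 16.88
position: [0.5014, -0.3128, 0.1974]
ee_rot: [0.002, 0.985, 0.171, 0.001]
contact_force: [0.7, -0.3, -1.2]
width: 0.0163
gripper_force: 88.6
```

carry_out:
  linear:
    - [0, 0, -0.003]
    - [0, 0, 0]
    - [0, 0, 0]
  angular:
    - [0, 0, 0]
    - [0, 0, 0]
    - [0, 0, 0]
  hand: [0, 0, 0]

```text
clock: 17.13
position: [0.5015, -0.3129, 0.196]
ee_rot: [0.002, 0.985, 0.171, 0.001]
contact_force: [0.4, -0.5, -0.5]
width: 0.0158
gripper_force: 88.6
```

carry_out:
  linear:
    - [0, 0, -0.003]
    - [0, 0, -0.002]
    - [0, 0, 0]
    - [0, 0, 0]
  angular:
    - [0, 0, 0]
    - [0, 0, 0]
    - [0, 0, 0]
    - [0, 0, 0]
  hand: [0, 0, 0, 0]

```text
clock: 17.47
position: [0.5015, -0.3129, 0.1935]
ee_rot: [0.002, 0.985, 0.171, 0.001]
contact_force: [0.5, 0.6, -1.6]
width: 0.0161
gripper_force: 88.6
```

carry_out:
  linear:
    - [0, 0, 0]
    - [0, 0, 0]
    - [0, 0, 0]
    - [0, 0, 0]
    - [0, 0, 0]
    - [0, 0, 0]
  angular:
    - [0, 0, 0]
    - [0, 0, 0]
    - [0, 0, 0]
    - [0, 0, 0]
    - [0, 0, 0]
    - [0, 0, 0]
  hand: [0.3, 0.4, 0.5, 0.5, 0.5, 0.5]
  force: 20

```text
clock: 17.97
position: [0.5015, -0.3129, 0.1937]
ee_rot: [0.002, 0.985, 0.171, 0.001]
contact_force: [0.6, -0.3, -0.3]
width: 0.043
gripper_force: 0.0
```

carry_out:
  linear:
    - [0, 0, 0.01]
    - [0, 0, 0.02]
    - [0, 0, 0.04]
    - [0, 0, 0.06]
    - [0, 0, 0.08]
    - [0, 0, 0.08]
    - [0, 0, 0.08]
  angular:
    - [0, 0, 0]
    - [0, 0, 0]
    - [0, 0, 0]
    - [0, 0, 0]
    - [0, 0, 0]
    - [0, 0, 0]
    - [0, 0, 0]
  hand: [0.5, 0.5, 0.5, 0.5, 0.5, 0.5, 0.5]

```text
clock: 18.55
position: [0.5011, -0.3126, 0.3814]
ee_rot: [0.002, 0.985, 0.171, 0.001]
contact_force: [0.7, -0.6, -0.3]
width: 0.0428
gripper_force: 0.0
```

carry_out:
  linear:
    - [-0.06, -0.045, 0]
    - [-0.06, -0.045, 0]
    - [-0.06, -0.045, 0]
    - [-0.06, -0.045, 0]
    - [-0.06, -0.045, 0]
    - [-0.06, -0.045, 0]
    - [-0.06, -0.045, 0]
    - [-0.06, -0.045, 0]
  angular:
    - [0, 0, 0]
    - [0, 0, 0]
    - [0, 0, 0]
    - [0, 0, 0]
    - [0, 0, 0]
    - [0, 0, 0]
    - [0, 0, 0]
    - [0, 0, 0]
  hand: [1, 1, 1, 1, 1, 1, 1, 1]

```text
clock: 19.22
position: [0.2598, -0.4934, 0.3799]
ee_rot: [0.003, 0.985, 0.171, 0.001]
contact_force: [0.8, 0.4, 0.3]
width: 0.0856
gripper_force: 0.0
```

```bash
python3 - <<'E'
from h import *
s=manip.get_state();print(s["position"],s["clock"])
for n,(u0,v0,u1,v1) in dict(top=(345,190,385,260),side=(245,260,330,300)).items():
    a=cv2.imread(f"pics/{n}0.png").astype(int);b=manip.get_image(n)[:,:,::-1].astype(int);cv2.imwrite(f"pics/end_{n}.png",b)
    for nm,i in(("before",a),("after",b)):
        c=i[v0:v1,u0:u1];m=((c[...,2]-c[...,0])>30)&(c.sum(2)<270)
        k,l,st,_=cv2.connectedComponentsWithStats(m.astype(np.uint8),connectivity=8);j=1+np.argmax(st[1:,4]);p=np.argwhere(l==j)[:,::-1]+[u0,v0]
        mu=p.mean(0);d=np.linalg.svd(p-mu,full_matrices=False)[2][0];q=(p-mu)@d;print(n,nm,len(p),mu.round(1),"dir",d.round(3),(mu+d*q.min()).round(1),(mu+d*q.max()).round(1))
    D=np.abs(a-b).sum(2)>60;k,l,st,ce=cv2.connectedComponentsWithStats(D.astype(np.uint8),connectivity=8)
    print(n,"changes",[(st[j].tolist()) for j in range(1,k) if st[j,4]>12])
    if n=="side":
        m=b.mean(2)
        for th in (1.5,1.6,1.7,1.8,1.9,1.95,2.05):
            X=lambda r,y:[.059-np.cos(th)*r,y,.050+np.sin(th)*r]
            q=proj("side",case(Q,[X(.02,.08),X(.102,.08),X(.102,-.08),X(.02,-.08)]));kk=np.zeros(m.shape,np.uint8);cv2.fillPoly(kk,[q.round().astype(np.int32)],1);print(th,(m[kk>0]<90).mean().round(3))
E
```

```text
[ 0.25979719 -0.49343827  0.37993784] 19.2167
top before 167 [368.8 237. ] dir [0.374 0.927] [362.9 222.4] [374.8 252.1]
top after 170 [368.9 237.2] dir [0.378 0.926] [362.8 222.4] [375.1 252.4]
top changes [[191, 148, 82, 69, 2764], [185, 196, 14, 19, 112], [236, 202, 17, 7, 55], [409, 274, 19, 28, 287], [318, 301, 17, 6, 22], [292, 305, 23, 8, 33], [299, 308, 85, 29, 339], [271, 311, 18, 4, 33], [217, 318, 341, 102, 13413], [454, 322, 23, 16, 137], [427, 340, 12, 5, 18], [446, 363, 12, 12, 48], [217, 378, 9, 42, 226]]
side before 406 [271.9 284.7] dir [-0.971  0.237] [291.5 279.9] [250.7 289.9]
side after 404 [271.9 284.8] dir [-0.969  0.247] [291.2 279.9] [250.8 290.2]
side changes [[0, 0, 50, 59, 2128], [36, 0, 102, 169, 8806], [118, 7, 20, 40, 377], [116, 28, 24, 51, 423], [140, 38, 3, 20, 35], [0, 47, 24, 86, 632], [6, 61, 78, 107, 4839], [124, 112, 14, 19, 143], [274, 149, 68, 59, 1754], [29, 168, 135, 121, 7064], [35, 170, 43, 11, 242], [26, 190, 9, 31, 118], [328, 205, 22, 17, 157], [150, 225, 12, 5, 37], [171, 242, 4, 7, 19], [134, 253, 36, 69, 606], [17, 255, 14, 5, 31], [173, 254, 55, 84, 640], [106, 258, 17, 5, 36], [131, 273, 3, 10, 14], [91, 285, 5, 5, 13], [123, 324, 40, 15, 178], [175, 340, 47, 25, 530], [160, 366, 33, 23, 467], [108, 375, 21, 24, 353]]
1.5 0.821
1.6 0.883
1.7 0.944
1.8 0.963
1.9 0.967
1.95 0.942
2.05 0.858[ WARN:0@2.132] global loadsave.cpp:1063 imwrite_ Unsupported depth image for selected encoder is fallbacked to CV_8U.
```

```bash
python3 -c "
from rig import manip
print(manip.sign_off())"
```

```text
the job is handed in; nothing more can be done
None
```

The lid stands open by itself and the knife is back in its wooden rest, within about 0.2 px of where it started; the case looks unmoved, nothing else was touched, and I handed in at about 19 s. While I was laying the knife back, it first caught on the edge of a notch with about 50 N at the wrist, so I lifted it, shifted it about 4 mm and lowered it freely.

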